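# Show the contents of the blue stock bin

## Task

Press the blue bin's lever down until its lid is fully up and hold it there for two seconds, so that the stock inside can be counted. Then ease the lever back up so that the lid comes down gently, never slamming, until it is fully shut, and move clear. Work the lid by its lever only, without touching the lid, and leave the red bin shut and everything else on the table where it is.

Things in the scene. Friction and masses are not known exactly. Their poses are not given: they have to be found in the camera images.
- blue_bin: blue steel stock bin, fixed to the table, 170 mm deep (x) x 200 mm wide (y) x 120 mm high; origin at the centre of its underside, z up. Its front faces its own -x (roughly towards the robot): there the lever sticks out. A 18 mm wide dark cover over the linkage runs along its +y side, up to 110 mm high.
- blue_lid: blue flat lid of the blue bin, 0.54 to 0.78 kg, its top 127 mm above the table when shut (two ribs on it reach 131 mm). Origin at the centre of its underside, 120 mm above the table when shut; its hinge line runs along y at its rear edge, 85 mm from the origin to the bin's +x; its front edge is 92 mm from the origin to the bin's -x. The front edge swings up and back as it opens, 1.05 rad when fully open. It falls shut by itself when the lever is let go.
- blue_lever (a joint): angle in rad of the blue bin's lever: 0 at rest (raised, lid shut), 0.6 pressed fully down against its stop (lid fully open). The lid turns by 1.75 times this angle. The lever's pad needs about 2 to 8 N downwards; there is no catch, so the lever rises and the lid falls as soon as it is let go.
- blue_pad (a point): centre of the top face of the black rubber pad on the end of the blue bin's lever. The pad is 50 mm (outwards) x 44 mm (across) x 8 mm thick. At rest it is 155 mm above the table, tilted 0.3 rad with its outer edge higher, 115 mm out from the pivot and 50 mm above it; pressed fully down it is 81 mm above the table, tilted 0.3 rad the other way, having moved on a 125 mm arc about the pivot (it moves outwards by up to 10 mm on the way).
- blue_pivot (a point): axis of the blue bin's lever, which runs along the bin's y: 97 mm in front of the bin's origin (towards its -x) and 105 mm above the table. Its axes are the bin's axes.
- red_bin: red steel stock bin, fixed to the table, 170 mm deep (x) x 200 mm wide (y) x 120 mm high; origin at the centre of its underside, z up. Its front faces its own -x (roughly towards the robot): there the lever sticks out. A 18 mm wide dark cover over the linkage runs along its +y side, up to 110 mm high.
- red_lid: red flat lid of the red bin, 0.54 to 0.78 kg, its top 127 mm above the table when shut (two ribs on it reach 131 mm). Origin at the centre of its underside, 120 mm above the table when shut; its hinge line runs along y at its rear edge, 85 mm from the origin to the bin's +x; its front edge is 92 mm from the origin to the bin's -x. The front edge swings up and back as it opens, 1.05 rad when fully open. It falls shut by itself when the lever is let go.
- red_lever (a joint): angle in rad of the red bin's lever: 0 at rest (raised, lid shut), 0.6 pressed fully down against its stop (lid fully open). The lid turns by 1.75 times this angle. The lever's pad needs about 2 to 8 N downwards; there is no catch, so the lever rises and the lid falls as soon as it is let go.
- red_pad (a point): centre of the top face of the black rubber pad on the end of the red bin's lever. The pad is 50 mm (outwards) x 44 mm (across) x 8 mm thick. At rest it is 155 mm above the table, tilted 0.3 rad with its outer edge higher, 115 mm out from the pivot and 50 mm above it; pressed fully down it is 81 mm above the table, tilted 0.3 rad the other way, having moved on a 125 mm arc about the pivot (it moves outwards by up to 10 mm on the way).
- red_pivot (a point): axis of the red bin's lever, which runs along the bin's y: 97 mm in front of the bin's origin (towards its -x) and 105 mm above the table. Its axes are the bin's axes.
- flange: blue cast flange, disc 64 mm across with a hub, 36 mm high, standing on the table beside the front of the blue bin; origin at the centre of its underside
- collar: bare steel ring, 60 mm across, 30 mm high, standing on the table beside the front of the red bin; origin at the centre of its underside
- tape: yellow ring (roll), 90 mm across, 45 mm high, lying on the table to the left; origin at the centre of its underside
- carton: brown cardboard box 130 x 100 x 80 mm high; origin at the centre of its underside
- can: can with an orange band, 60 mm across, 150 mm high; origin at the centre of its underside
- wrench: steel wrench lying on the table, about 180 mm long and under 20 mm high; origin on its underside

How it is judged:
By the outcome, as a careful person would: the job done as asked, in the order asked, and still so for the second after the job is handed in, with the robot touching nothing.
It also fails if it takes over 48 s, if anything falls off the work surface, if the arm or the gripper's body presses on something with over 40 N, if the wrist force passes 120 N, or if a joint passes its speed limit or range.

## Robot

A 6-joint arm with a two-finger parallel gripper is mounted at the origin on the work surface. World frame = base frame: x ahead of the robot, y to its left, z up, the work surface at z = 0. Lengths are in m, angles in rad, forces in N, time in s.
With the tool pointing down it reaches from about 0.375 to 0.925 m from the base axis. Payload 5.7 kg.
Tool frame: the origin (TCP) lies at the very end of the fingers, on their centre line; the grasp point (between the pads) lies 19 mm behind it; x points along the fingers, z is the direction in which the jaws open and shut, and the axes are right-handed (so a half turn about x gives the same grasp; the last joint's range is limited). The gripper opens to 85 mm and grips with 20 to 120 N. Pads are 22 mm wide; open, the fingers measure 114 mm over their backs; the gripper's body (76 mm by 85 mm) begins 54 mm behind the grasp point. The pads swing forward as they close: fully open they stand 13 mm farther back than shut.
Start: joints at [1.092, 0.359, 1.51, -0, 1.272, -0.115], TCP at [0.213, 0.561, 0.231] pointing down, gripper open.
Joint ranges: [-2.97, 2.97], [-1.01, 2.36], [0.21, 2.38], [-0.96, 4.11], [0.2, 2.71], [-2.98, 2.98]. Speed limits (rad/s): [2.39, 2.39, 3.14, 3.14, 3.14, 3.14].

## Interface

Orientations are given as a unit quaternion [w, x, y, z].
In Python, from cell import robot, eyes, ticket, models gives the robot as it stands.
- The arm moves only by the shell command python3 -m creep 'ROWS' [FORCE]. ROWS is JSON, a list of rows, each a list of 3 entries, a list of its own where there are three numbers: the shift along the tool's x, y, z in cm, then the turn about the tool's x in rad, then the gripper's target within -1 to 1 (shut at 1, half-way at 0, fully open at -1). A call has exactly 8 rows; each row is the pose to reach, as a shift and turn from the pose measured when the call began, along the tool's axes at that moment; what a row does not reach only later rows make up. A row lasts 1/10 s, in which the tool goes at most 50 mm and 8.59 degrees, less where a joint would pass 70% of its speed; a pose out of reach is approached as far as the arm can. A call with a gripper value outside its range is refused whole. The fingers move at their own pace and stop on an object; FORCE is the grip in N (left out, the last holds). Time passes only in rows, so rows that repeat a pose let the fingers close, or fill a call up. It gives the time, the measured TCP pose, the force and the opening at its end, in the units of the state.
- robot.read_state(): the state, without advancing time (a new reading comes with each control period).
- eyes.snapshot(name): name is "scene" or "top" or "wrist"; returns a dict with "color" (400x640x3 uint8, blue, green, red), "mtx" (3x3 intrinsics, pixels), "eye" and "rotation" of the camera in the world; the wrist camera has in their place "hand_eye" (4x4, takes a point from camera to tool coordinates, whose origin is the TCP and whose axes are the tool frame's). Camera axes: x right, y down, z forward; pixel columns grow to the right and rows downward; lengths in m; the calibration is good to about 2 mm. A picture is of the moment at which its call begins: read the wrist's pose just before it. There is no depth.
- ticket.job_done(): hands the job in, once; it reports no verdict.
Trained networks look in the newest picture that a camera, given by its name, has taken for a name from the list of things; names that differ only in an ending like _2 or _b are one class to them, and where a whole thing is asked for, a point or a joint stands for the part that bears it (a point fixed in the world has none). Each returns a list of dicts, best first, with "confidence" (0 to 1); they miss things now and then, are a little off and sometimes report something else, mostly with a low value. They report only what shows in the picture. A call takes as long as a camera call.
- models.recognise(camera, target): "position" ([row, column] in pixels, amid what is visible of it).
The state is a dict: "t": time; "joints": joint angles; "dq": joint speeds; "joint_efforts": joint torques, N m; "position": TCP position; "tool_rot": TCP orientation; "force": force on the tool from outside, world axes, zero at the start; "torque": the same for the moment, N m; "gripper_width": finger opening in m.
Only numpy, scipy, OpenCV 4.12 (cv2) and the standard library are available. Lean on these libraries where they do the work, as an engineer would, in place of code of your own. Each camera call takes 0.05 s, during which the arm holds its last target. There are 200 camera calls.

## Working session

There is one attempt and no reset: what is moved stays moved. The work goes in short steps, Python scripts to look and compute and a shell command to move; the robot and the scene stay as the last step left them, time stands still between calls to the robot, and variables do not carry over. Pictures are saved under pics/ and viewed, about 8 in all and at most 12, crops included, and the job is handed in when it is done.

```bash
mkdir -p pics; ls; python3 - <<'E'
from cell import robot, eyes, models
import cv2
s=robot.read_state(); print(s)
for n in("scene","top"):
    d=eyes.snapshot(n); cv2.imwrite(f"pics/{n}1.png",d["color"]); print(n,d["mtx"],d["eye"],d["rotation"])
    for t in("blue_bin","blue_lid","blue_pad","red_pad","flange"):
        print(t,[(r["position"],round(r["confidence"],2)) for r in models.recognise(n,t)[:2]])
E
```

```text
pics
{'t': 0.0, 'joints': array([ 1.09189215e+00,  3.59520625e-01,  1.51148346e+00, -1.22989150e-05,
        1.27248876e+00, -1.15128190e-01]), 'dq': array([ 5.93348677e-04, -1.13448228e-03, -1.78343231e-03,  1.66544866e-04,
        1.10832752e-03,  1.75656708e-05]), 'joint_efforts': array([ 1.94914195e-03, -5.27603889e+01, -2.78619987e+01, -7.25469613e-05,
        1.32704159e-02,  1.02285958e-05]), 'position': array([0.21318269, 0.56009435, 0.23042487]), 'tool_rot': array([ 0.58160302, -0.40162835,  0.58278568,  0.40099058]), 'force': array([-0.42335549, -0.12847999,  0.53498864]), 'torque': array([0.01642446, 0.03635664, 0.03624188]), 'gripper_width': 0.08529812510324725}
scene [[454.72296552   0.         321.02412578]
 [  0.         454.72296552 204.55906606]
 [  0.           0.           1.        ]] [ 1.12132526 -0.24329342  1.23798378] [-0.21604993  0.80445606  0.53212615 -0.15170577]
blue_bin [([220.5, 413.0], 0.81), ([155.8, 399.6], 0.74)]
blue_lid [([213.3, 418.7], 0.88), ([273.8, 296.5], 0.23)]
blue_pad [([156.9, 398.6], 0.73)]
red_pad [([209.6, 275.9], 0.85)]
flange [([169.2, 416.5], 0.81), ([277.1, 295.3], 0.3)]
top [[404.46810906   0.         321.66707903]
 [  0.         404.46810906 209.23913596]
 [  0.           0.           1.        ]] [0.33067534 0.01630743 1.24801193] [ 0.04625015 -0.69571803  0.71433519 -0.05968747]
blue_bin [([171.2, 229.0], 0.71), ([277.5, 182.3], 0.29)]
blue_lid [([167.7, 236.8], 0.69)]
blue_pad [([228.4, 226.7], 0.8)]
red_pad [([211.1, 367.5], 0.66)]
flange [([238.0, 200.5], 0.53), ([166.8, 234.7], 0.22)]
```

```bash
cat > h.py <<'E'
import numpy as np
from scipy.spatial.transform import Rotation as R
def rot(q): return R.from_quat(np.roll(q,-1)).as_matrix()
def ray(d,px,z):
    M=rot(d["rotation"]); v=M@np.linalg.inv(d["mtx"])@[px[1],px[0],1]
    return d["eye"]+v*(z-d["eye"][2])/v[2]
def proj(d,p):
    c=d["mtx"]@(rot(d["rotation"]).T@(np.asarray(p)-d["eye"])); return c[:2]/c[2]
E
python3 - <<'E'
from h import *
import cv2
from cell import eyes
for n,p,l,rp in(("scene",(156.9,398.6),(213.3,418.7),(209.6,275.9)),("top",(228.4,226.7),(167.7,236.8),(211.1,367.5))):
    d=eyes.snapshot(n)
    print(n,ray(d,p,.155),ray(d,l,.127),ray(d,rp,.155))
a=cv2.imread("pics/scene1.png");b=cv2.imread("pics/top1.png")
cv2.imwrite("pics/a.png",cv2.resize(a[100:340,200:520],(800,600),interpolation=2))
cv2.imwrite("pics/b.png",cv2.resize(b[80:320,140:460],(800,600),interpolation=2))
E
```

```text
scene [0.46493444 0.26372371 0.155     ] [0.64364417 0.23699129 0.127     ] [ 0.49056318 -0.12944776  0.155     ]
top [0.44963474 0.25130344 0.155     ] [0.62498573 0.23004967 0.127     ] [ 0.4872542  -0.13209975  0.155     ]
```

View pics/a.png

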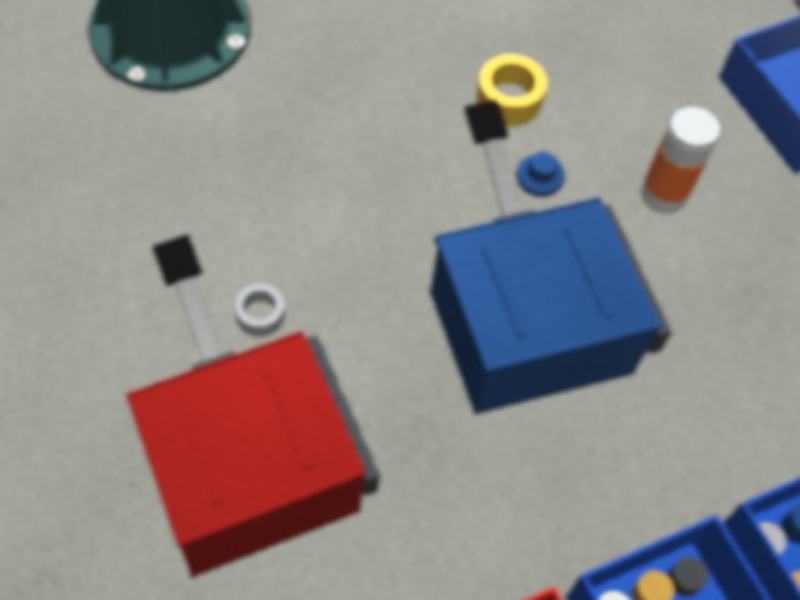

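View pics/b.png

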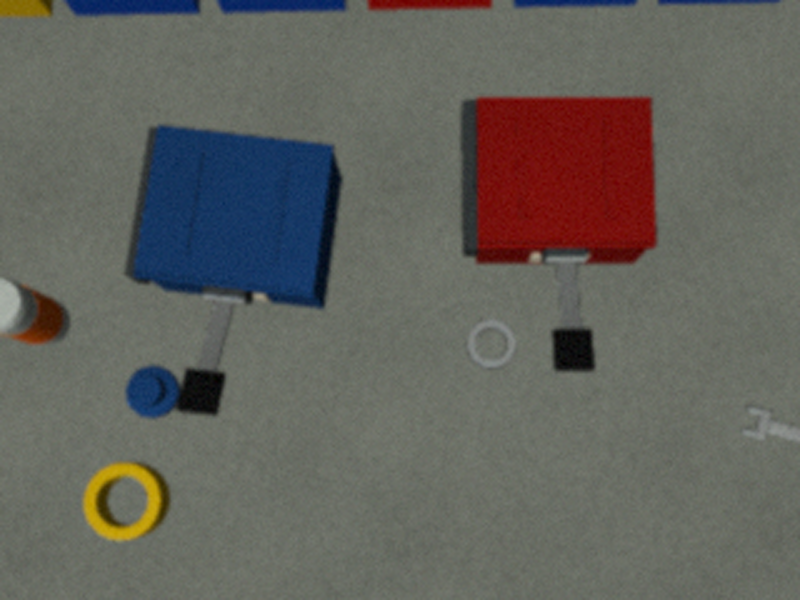

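The pictures show the blue pad at (row 148, col 394) in scene and (236, 221) in top, with the flange just to its left. I'll compute the bin pose from the lid corners and pad centre.

```bash
python3 - <<'E'
from h import *
from cell import eyes
from scipy.optimize import least_squares
S=eyes.snapshot("scene");T=eyes.snapshot("top")
sc=lambda c:(200+c[0]*.4,100+c[1]*.4); tc=lambda c:(140+c[0]*.4,80+c[1]*.4)
L=[(-.092,-.1,.127),(-.092,.1,.127),(.085,.1,.127),(.085,-.1,.127),(-.212,0,.155)]
obs=[(S,L[i],sc(c)) for i,c in enumerate([(436,238),(602,200),(660,327),(487,370),(486,121)])]+[(T,L[i],tc(c)) for i,c in ((2,(157,126)),(3,(333,146)),(4,(202,391)))]
def W(q,p): c,s=np.cos(q[2]),np.sin(q[2]); return (q[0]+c*p[0]-s*p[1],q[1]+s*p[0]+c*p[1],p[2])
f=lambda q:np.concatenate([proj(d,W(q,p))-o for d,p,o in obs])
r=least_squares(f,[.63,.23,-.1],loss="soft_l1");print(r.x,r.fun.reshape(-1,2).round(1))
print("pad",W(r.x,L[4]))
for d,o in((S,obs[4][2]),(T,obs[7][2])):print(ray(d,o[::-1],.155))
print("flange",ray(S,sc((541,172))[::-1],.02),ray(T,tc((153,391))[::-1],.02),"tape",ray(T,tc((125,500))[::-1],.03))
from cell import robot
s=robot.read_state();print(s["position"],rot(s["tool_rot"]).round(3))
E
```

```text
[ 0.64169735  0.23769905 -0.14065362] [[-0.1 -1.5]
 [-1.4 -1.5]
 [ 0.3 -0.4]
 [ 0.1 -0.2]
 [ 0.1 -0.1]
 [ 1.1 -0.8]
 [-0.2 -0.9]
 [-0.2 -1.3]]
pad (np.float64(0.4317909350589282), np.float64(0.2674193920525427), 0.155)
[0.43216801 0.26692465 0.155     ]
[0.42838697 0.26697684 0.155     ]
flange [0.44859072 0.35750631 0.02      ] [0.44200634 0.35696391 0.02      ] tape [0.31302245 0.38492689 0.03      ]
[0.21350196 0.56072512 0.23132285] [[ 0.    -0.935  0.356]
 [ 0.     0.356  0.935]
 [-1.    -0.     0.   ]]
```

```bash
python3 -m creep '[[[0,-2,-1.3],0,1],[[0,-5,-3.2],-0.05,1],[[0,-8,-5.1],-0.1,1],[[0,-11,-7],-0.15,1],[[0,-14,-8.9],-0.2,1],[[0,-17,-10.8],-0.22,1],[[0,-20,-12.7],-0.22,1],[[0,-22,-14],-0.22,1]]' 40; python3 - <<'E'
from h import *
from cell import robot
s=robot.read_state();M=rot(s["tool_rot"]);print(s["position"],M.round(3),s["force"],s["gripper_width"])
print("shift cm",100*M.T@(np.array([.4315,.2672,.19])-s["position"]))
E
```

```text
t: 1.6
position: [0.3705, 0.3498, 0.2315]
tool_rot: [0.535, -0.463, 0.535, 0.462]
force: [-0.3, 0.5, -1.0]
gripper_width: -0.0
[0.37046719 0.34984324 0.23146346] [[ 0.001 -0.99   0.144]
 [-0.     0.144  0.99 ]
 [-1.    -0.001 -0.   ]] [-0.28606767  0.48732822 -1.03810718] -4.0418804291683674e-05
shift cm [ 4.15268924 -7.2287542  -7.29668124]
```

```bash
python3 -m creep '[[[0,-2,-2],0,1],[[0,-4,-4],0,1],[[0,-6,-6],0,1],[[0,-7.2,-7.3],0,1],[[1,-7.2,-7.3],0,1],[[2.5,-7.2,-7.3],0,1],[[4.2,-7.2,-7.3],0,1],[[4.2,-7.2,-7.3],0,1]]'; python3 - <<'E'
from h import *
import cv2
from cell import robot,eyes
s=robot.read_state();print(s["position"],s["force"])
a=eyes.snapshot("scene")["color"];b=eyes.snapshot("top")["color"]
cv2.imwrite("pics/c.png",np.hstack([cv2.resize(a[90:240,330:460],(400,462)),cv2.resize(b[170:300,160:273],(400,460))[:462] if 0 else cv2.resize(b[170:300,160:273],(400,462))]))
E
```

```text
t: 2.4
position: [0.4289, 0.2669, 0.1872]
tool_rot: [0.533, -0.462, 0.536, 0.463]
force: [-0.3, 0.7, -0.2]
gripper_width: 0.0
[0.42891574 0.26692021 0.18719208] [-0.32282372  0.66337644 -0.24045981]
```

View pics/c.png

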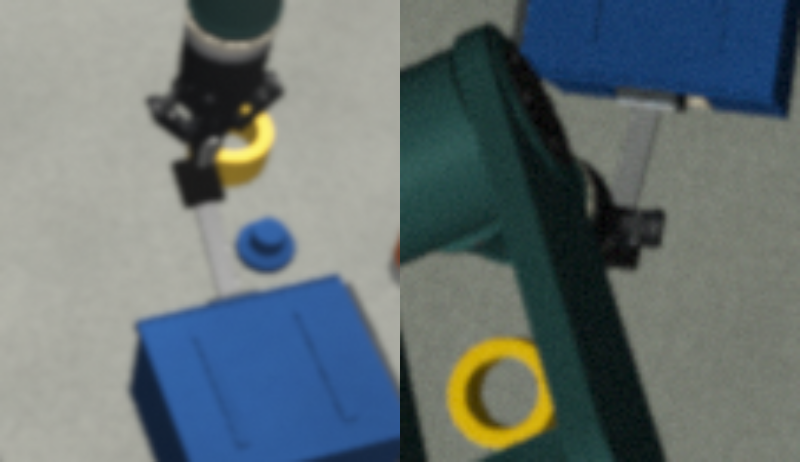

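```bash
python3 -m creep '[[[0.7,-0.2,0],0,1],[[1.4,-0.2,0],0,1],[[2.1,-0.2,0],0,1],[[2.5,-0.2,0],0,1],[[2.8,-0.2,0],0,1],[[3.1,-0.2,0],0,1],[[3.4,-0.2,0],0,1],[[3.7,-0.1,0],0,1]]'
```

```text
t: 3.3
position: [0.4315, 0.2675, 0.1525]
tool_rot: [0.535, -0.463, 0.535, 0.463]
force: [-1.4, -0.5, 5.4]
gripper_width: -0.0
```

```bash
python3 -m creep '[[[0.3,0.1,0],0,1],[[0.7,0.2,0],0,1],[[1.0,0.3,0],0,1],[[1.4,0.4,0],0,1],[[1.8,0.5,0],0,1],[[2.1,0.6,0],0,1],[[2.4,0.6,0],0,1],[[2.8,0.7,0],0,1]]';  python3 -m creep '[[[0.3,0.1,0],0,1],[[0.6,0.1,0],0,1],[[1.0,0.2,0],0,1],[[1.3,0.2,0],0,1],[[1.6,0.2,0],0,1],[[1.9,0.3,0],0,1],[[2.2,0.3,0],0,1],[[2.5,0.3,0],0,1]]'
```

```text
t: 4.1
position: [0.4241, 0.2686, 0.1247]
tool_rot: [0.534, -0.462, 0.535, 0.463]
force: [-2.4, 0.2, 4.5]
gripper_width: 0.0001
t: 4.9
position: [0.4218, 0.2692, 0.0996]
tool_rot: [0.535, -0.463, 0.535, 0.463]
force: [1.6, -0.1, 4.1]
gripper_width: -0.0002
```

Down slowly to the stop (expected near z = 0.084).

```bash
python3 -m creep '[[[0.2,0,0],0,1],[[0.4,0,0],0,1],[[0.6,0,0],0,1],[[0.8,0,0],0,1],[[1.0,0,0],0,1],[[1.2,-0.1,0],0,1],[[1.4,-0.1,0],0,1],[[1.4,-0.1,0],0,1]]'
```

```text
t: 5.7
position: [0.4223, 0.2691, 0.0852]
tool_rot: [0.535, -0.462, 0.535, 0.463]
force: [-0.2, 1.1, 2.7]
gripper_width: -0.0001
```

```bash
python3 -m creep '[[[0.1,0,0],0,1],[[0.2,0,0],0,1],[[0.3,0,0],0,1],[[0.3,0,0],0,1],[[0.3,0,0],0,1],[[0.3,0,0],0,1],[[0.3,0,0],0,1],[[0.3,0,0],0,1]]'
```

```text
t: 6.5
position: [0.4225, 0.2692, 0.0835]
tool_rot: [0.535, -0.462, 0.535, 0.463]
force: [-2.7, -1.5, 17.7]
gripper_width: -0.0002
```

```bash
python3 -m creep '[[[0.1,0,0],0,1],[[0.1,0,0],0,1],[[0.1,0,0],0,1],[[0.1,0,0],0,1],[[0.1,0,0],0,1],[[0.1,0,0],0,1],[[0.1,0,0],0,1],[[0.1,0,0],0,1]]'; python3 - <<'E'
import cv2,numpy as np
from cell import eyes
a=eyes.snapshot("scene")["color"]
cv2.imwrite("pics/d.png",cv2.resize(a[90:270,300:540],(800,600)))
E
```

```text
t: 7.3
position: [0.4226, 0.2692, 0.0836]
tool_rot: [0.535, -0.463, 0.534, 0.463]
force: [-2.4, -0.6, 15.6]
gripper_width: 0.0003
```

View pics/d.png

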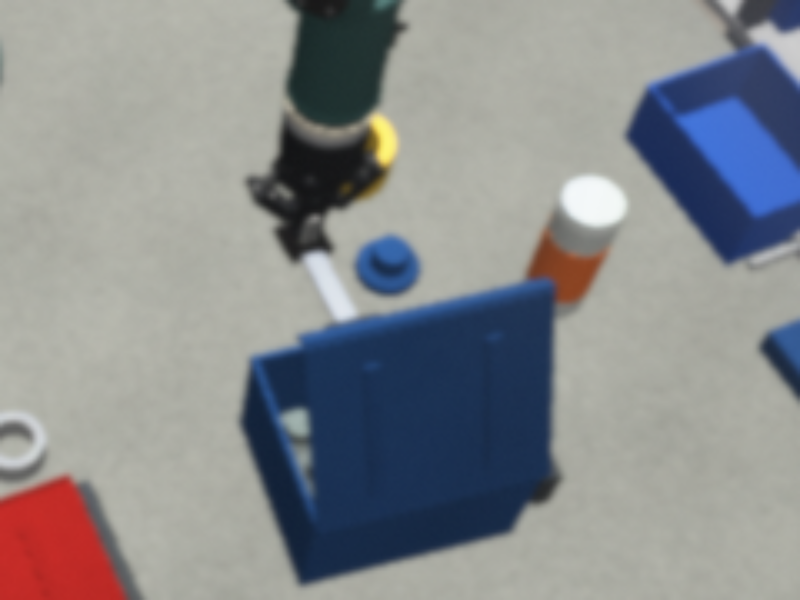

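The blue lid is fully open, with its top edge at about (row 310, col 430). The finger is on the pad and the flange is untouched. I'll keep holding for about 2.4 s more.

```bash
for i in 1 2 3; do python3 -m creep '[[[0.1,0,0],0,1],[[0.1,0,0],0,1],[[0.1,0,0],0,1],[[0.1,0,0],0,1],[[0.1,0,0],0,1],[[0.1,0,0],0,1],[[0.1,0,0],0,1],[[0.1,0,0],0,1]]'; done
```

```text
t: 8.15
position: [0.4226, 0.2692, 0.0836]
tool_rot: [0.535, -0.463, 0.534, 0.463]
force: [-2.6, 0.9, 15.3]
gripper_width: 0.0003
t: 8.95
position: [0.4225, 0.2692, 0.0836]
tool_rot: [0.535, -0.463, 0.534, 0.463]
force: [-2.6, -1.0, 14.7]
gripper_width: -0.0002
t: 9.75
position: [0.4225, 0.2692, 0.0836]
tool_rot: [0.535, -0.463, 0.534, 0.463]
force: [-2.3, -1.9, 14.4]
gripper_width: 0.0002
```

```bash
python3 -m creep '[[[-0.1,0,0],0,1],[[-0.2,0,0],0,1],[[-0.4,0,0],0,1],[[-0.5,0,0],0,1],[[-0.7,0,0],0,1],[[-0.8,0,0],0,1],[[-1.0,0,0],0,1],[[-1.2,0,0],0,1]]'; python3 -m creep '[[[-0.1,0,0],0,1],[[-0.3,0,0],0,1],[[-0.5,0,0],0,1],[[-0.7,0,0],0,1],[[-0.9,0,0],0,1],[[-1.1,0,0],0,1],[[-1.3,0,0],0,1],[[-1.5,0,0],0,1]]'
```

```text
t: 10.55
position: [0.4219, 0.2689, 0.0956]
tool_rot: [0.535, -0.463, 0.534, 0.463]
force: [-3.6, 0.5, 2.3]
gripper_width: 0.0001
t: 11.35
position: [0.422, 0.2689, 0.1108]
tool_rot: [0.535, -0.463, 0.534, 0.463]
force: [-2.2, 0.5, 4.6]
gripper_width: 0.0
```

```bash
python3 -m creep '[[[-0.2,0,0],0,1],[[-0.4,0,0],0,1],[[-0.6,0,0],0,1],[[-0.8,0,0],0,1],[[-1.0,-0.1,0],0,1],[[-1.2,-0.1,0],0,1],[[-1.4,-0.1,0],0,1],[[-1.5,-0.1,0],0,1]]'; python3 -m creep '[[[-0.2,0,0],0,1],[[-0.4,-0.1,0],0,1],[[-0.6,-0.1,0],0,1],[[-0.8,-0.2,0],0,1],[[-1.0,-0.2,0],0,1],[[-1.2,-0.3,0],0,1],[[-1.4,-0.3,0],0,1],[[-1.5,-0.4,0],0,1]]'
```

```text
t: 12.15
position: [0.4236, 0.2687, 0.1262]
tool_rot: [0.535, -0.463, 0.534, 0.462]
force: [0.2, -1.3, 3.9]
gripper_width: -0.0002
t: 12.95
position: [0.4273, 0.2682, 0.1414]
tool_rot: [0.535, -0.463, 0.534, 0.462]
force: [-2.2, 0.4, 4.2]
gripper_width: -0.0003
```

Now the last ~17 mm, slower.

```bash
python3 -m creep '[[[-0.1,0,0],0,1],[[-0.2,-0.1,0],0,1],[[-0.3,-0.1,0],0,1],[[-0.4,-0.2,0],0,1],[[-0.5,-0.2,0],0,1],[[-0.6,-0.3,0],0,1],[[-0.7,-0.3,0],0,1],[[-0.8,-0.4,0],0,1]]'; python3 -m creep '[[[-0.1,0,0],0,1],[[-0.2,0,0],0,1],[[-0.3,-0.1,0],0,1],[[-0.4,-0.1,0],0,1],[[-0.5,-0.1,0],0,1],[[-0.6,-0.1,0],0,1],[[-0.7,-0.1,0],0,1],[[-0.8,-0.1,0],0,1]]'; python3 -m creep '[[[-0.1,0,0],0,1],[[-0.2,0,0],0,1],[[-0.3,0,0],0,1],[[-0.4,0,0],0,1],[[-0.5,0,0],0,1],[[-0.6,0,0],0,1],[[-0.7,0,0],0,1],[[-0.8,0,0],0,1]]'
```

```text
t: 13.75
position: [0.4311, 0.2677, 0.1495]
tool_rot: [0.535, -0.463, 0.534, 0.463]
force: [-2.7, -0.1, 5.8]
gripper_width: -0.0002
t: 14.55
position: [0.4312, 0.2675, 0.1571]
tool_rot: [0.535, -0.462, 0.535, 0.463]
force: [-0.2, -0.6, 0.4]
gripper_width: 0.0001
t: 15.35
position: [0.4312, 0.2675, 0.1652]
tool_rot: [0.535, -0.462, 0.535, 0.463]
force: [1.0, 0.4, -0.1]
gripper_width: 0.0001
```

```bash
python3 -m creep '[[[-1,0,0],0,1],[[-3,0,0],0,1],[[-5,0,0],0,1],[[-7,0,0],0,1],[[-7,2,2],0,1],[[-7,5,5],0,1],[[-7,8,8],0,1],[[-7,10,10],0,1]]';python3 -m creep '[[[0,1,2],0,1],[[0,3,4],0,1],[[0,5,7],0,1],[[0,7,10],0,1],[[0,8,12],0,1],[[0,8,13],0,1],[[0,8,13],0,1],[[0,8,13],0,1]]'; python3 - <<'E'
import cv2,numpy as np
from cell import eyes
a=eyes.snapshot("scene")["color"]; o=cv2.imread("pics/scene1.png")
r=lambda i:cv2.resize(i[90:340,230:520],(400,345))
cv2.imwrite("pics/e.png",np.hstack([r(o),r(a)]))
E
```

```text
t: 16.15
position: [0.3452, 0.3825, 0.2363]
tool_rot: [0.535, -0.462, 0.534, 0.463]
force: [0.8, -0.6, 0.3]
gripper_width: -0.0003
t: 16.95
position: [0.2851, 0.5217, 0.2366]
tool_rot: [0.535, -0.462, 0.535, 0.463]
force: [-0.1, -0.1, -0.6]
gripper_width: -0.0
```

View pics/e.png

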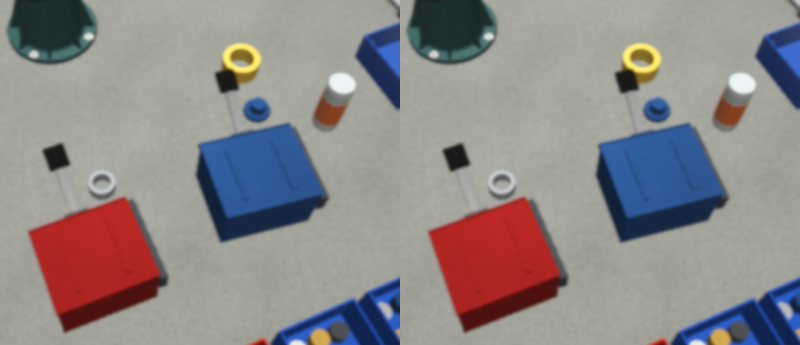

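Before (left) and after (right) look the same: the blue lid is shut, its lever is raised, the red bin is shut, and nothing in the picture has moved.

```bash
python3 -c "
from cell import ticket
print(ticket.job_done())"
```

```text
the job is handed in; nothing more can be done
None
```

I pressed the blue bin's lever to its stop with the closed fingertips, and the picture showed the lid fully up. It stayed there for about 3 s at 14 to 18 N.

I then eased the lever up over about 4.5 s, at about 10 to 19 mm/s. The contact force stayed at 2 to 6 N until the lever reached its rest position. After that the arm moved clear and the force read about zero.

The last scene picture matches the first one: blue lid shut, lever raised, red bin shut, and the flange, collar, tape and can in place. The carton and wrench were outside that picture, so I did not check them, but the arm never went near the wrench, and I did not locate the carton. The job was handed in at about 17 s. None of the checks failed or disagreed.

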